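Shut and bolt the ice chest

TASK

Close up the ice chest: push its lid fully shut, slide the barrel bolt across through the keeper on the lid, then turn the bolt's handle down until it lies fully home in the notch of the catch beside it and let go. Feel gently for the catch rather than ramming or forcing the bolt against it, and leave the cups, bottles and coffee tools on and around the chest where they are.

Things in the scene. Friction and masses are not known exactly. Their poses are not given: they have to be found in the camera images.
- chest: Steel ice chest, fixed, 300 (x) x 430 (y) x 150 high (mm); origin under its centre. Flat top at 150: fixed deck on the +y half carrying the bolt, hinged lid on the -y half. On the deck stands the catch, an upright plate 4 thick at x -50, with a notch 11 wide between a low ear on its +y side and a tall ear on its -y side. The tamper and the cup stand on the deck at x above +35.
- lid (a joint): Lid angle, rad: 0 shut, grows as its free edge (at the split, chest y = 0) rises; starts 0.2 to 0.5 open. Hinged along the chest's -y edge (y -215, z 150); 300 x 214, 14 thick, top flush at 150 when shut. Stiff hinge: stays where left; a few N down near the free edge shut it. Lift handle at x 70 to 120, y -50, 33 high; bare at x -140 to -60.
- bolt_slide (a joint): How far the bolt is slid across, m: 0 drawn back, grows towards the chest's -y (to the lid); end of travel 0.0605. Rubs with about 2.5 N, stays put. Its nose enters the keeper (a staple on the lid, y -14 to -30, opening 6 wider than the rod) from 0.022 on and is through it from 0.039; only with the lid shut.
- bolt_turn (a joint): Turn of the handle about the rod, rad: 0 upright, 1.57 level towards the chest's -x, home in the notch; starts -0.3 to 0.4; stays where left (0.05 N m). Above the deck: notch floor 20, low ear 27, tall ear 48 (10 wide). Leaning 0.8 to 1.1 the stem passes over the low ear (16 wide) and is stopped by the tall one; on the low ear it rests at about 1.2.
- bolt: Barrel bolt: steel rod 12 thick along the chest's y at x -30, 24 above the top, in two guides 35 high (y 9 to 23, 115 to 129), with a handle stem 8 thick. Origin on the rod's axis at the stem, chest y = 105 mm minus the slide; z along the stem. The catch was screwed on by hand: its notch lies at a slide of 0.042 to 0.058. A push on the thumb-piece bears 2.5 times as hard on the catch.
- knob (a point): Centre of the thumb-piece at the end of the bolt's handle, 50 from the rod's axis: a short steel cylinder 20 across, 18 long, parallel to the rod, flat ends facing along the rod. Can be pinched by its flat ends from above, or pushed; in a firm pinch it pivots only stiffly.
- tamper: Steel coffee tamper, 58 across, 83 high, standing on the deck of the chest; origin under it. Bystander.
- cup: White espresso cup with a handle, 64 across, 58 high, on the deck of the chest; origin under it. Bystander.
- jug: Steel milk jug, 90 across, 105 high, on the counter; origin under it. Bystander.
- portafilter: Portafilter lying on the counter: steel basket 76 across, 34 high, black handle to its -x, 180 long; origin under the basket. Bystander.
- syrup: Amber syrup bottle, 68 across, 240 high, on the counter; origin under it. Bystander.
- jar: Glass jar with a steel cap, 80 across, 110 high, on the counter; origin under it. Bystander.
- saucer_cup: White coffee cup with a handle, 80 across, 62 high, on the counter left of the chest; origin under it. Bystander.

How it is judged (in metres and radians):
On the way, in this order (a step that is already met when the one before it is completed fails the run):
1. the lid is pushed shut (value of joint lid below 0.012 rad), for 0.2 s.
2. the bolt is across, through the keeper, with the lid still shut (value of joint bolt_slide above 0.039 m and value of joint lid below 0.015 rad), for 0.2 s.
3. the handle is down in the notch (value of joint bolt_turn above 1.47 rad), for 0.2 s.
At the end, for the whole second after the job is handed in: The lid is shut (within 0.015 rad), the bolt stands more than 39 mm across, through the keeper, and its handle lies turned down in the notch (more than 1.47 rad from upright) (all of step 2 and value of joint bolt_turn above 1.47 rad); the robot touches nothing.
It fails at once if the bolt is forced against the catch, the keeper or another part of the chest (more than 50 N) (contact force between bolt and chest above 50 N).
It fails at once if a bystander is moved by more than 20 mm (distance of any of tamper, cup, jug, portafilter, syrup, jar, saucer_cup from where it was at the start of the episode above 0.02 m).
It also fails if it takes over 54 s, if anything falls off the work surface, if the arm or the gripper's body presses on something with over 40 N, if the wrist force passes 120 N, or if a joint passes its speed limit or range.

ROBOT

A 6-joint arm with a two-finger parallel gripper is mounted at the origin on the work surface. World frame = base frame: x ahead of the robot, y to its left, z up, the work surface at z = 0. Lengths are in mm, angles in rad, forces in N, time in s.
With the tool pointing down it reaches from about 375 to 925 mm from the base axis. Payload 5.7 kg.
Tool frame: the origin (TCP) lies at the very end of the fingers, on their centre line; the grasp point (between the pads) lies 19 mm behind it; z points along the fingers, y is the line along which they close (so a half turn about z gives the same grasp; the last joint's range is limited). The gripper opens to 85 mm and grips with 20 to 120 N. Pads are 22 mm wide; open, the fingers measure 114 mm over their backs; the gripper's body (76 mm by 85 mm) begins 54 mm behind the grasp point. The pads swing forward as they close: fully open they stand 13 mm farther back than shut.
Start: joints at [1.139, 0.359, 1.51, -0, 1.272, -0.115], TCP at [186.907, 570.109, 192.867] pointing down, gripper open.
Joint ranges: [-2.97, 2.97], [-1.01, 2.36], [0.21, 2.38], [-0.96, 4.11], [0.2, 2.71], [-2.98, 2.98]. Speed limits (rad/s): [2.39, 2.39, 3.14, 3.14, 3.14, 3.14].

INTERFACE

Orientations are given as a 3x3 rotation matrix whose columns are the frame's x, y, z axes.
In Python, from cell import bot, imaging, nets gives the robot as it stands. Calls block until the motion is done:
- bot.movep(position, orientation): joint-space move of the TCP to a pose.
- bot.servo_line(position, orientation=None, vel=150, until_force=None): straight line of the TCP; orientation=None keeps the orientation; vel is the mean speed in mm/s. With until_force (N) it stops when the force on the tool has changed by that much, and returns True; else False.
- bot.goto_joints(angles): joint-space move.
- bot.gripper_to(opening, strength=None): finger opening in mm; strength is the grip in N (None keeps the last); returns when the fingers have stopped.
- bot.sleep(seconds).
- bot.solve_ik(position, orientation): joint angles nearest the present ones, or None.
- bot.get_obs(): the state.
- imaging.camera(name): name is "side" or "top"; returns (picture, depth): 400x640x3 uint8, blue, green, red; 400x640 float32, mm along the optical axis (not along the pixel's ray), 0 where there is no reading.
- imaging.camera_params(name): a dict with "fov_y" (degrees; the focal length in pixels is half the picture's height over the tangent of half this angle, whatever the lens; pixels are square), "cx", "cy" (the principal point, pixels), "T" (4x4, takes a point from camera to world coordinates). Camera axes: x right, y up, looking along -z (the intrinsics and any distortion apply to the point x, -y, -z); pixel columns grow to the right and rows downward; lengths in mm; the calibration is good to about 2 mm. A picture is of the moment at which its call begins. camera_params takes no time and is no camera call.
A pose or a line that the arm cannot do raises bot.MotionError and nothing moves.
- bot.close_job(): hands the job in; it is judged then, once.
Trained networks look in the newest picture that a camera, given by its name, has taken for a name from the list of things; names that differ only in an ending like _2 or _b are one class to them, and where a whole thing is asked for, a point or a joint stands for the part that bears it (a point fixed in the world has none). Each returns a list of dicts, best first, with "conf" (0 to 1); they miss things now and then, are a little off and sometimes report something else, mostly with a low value. They report only what shows in the picture. A call takes as long as a camera call.
- nets.boxes_of(camera, target): "position" ([x, y, z] in mm, in the coordinates of the camera as it stood for that picture, good to about 4 mm: the middle of the surface that is visible of it).
The state is a dict: "clock": time; "joint_positions": joint angles; "dq": joint speeds; "joint_efforts": joint torques, N m; "eef_pos": TCP position; "ee_rot": TCP orientation; "force": force on the tool from outside, world axes, zero at the start; "ft_torque": the same for the moment, N m; "gripper_width": finger opening in mm; "gripper_force": force on a finger pad.
Only numpy, scipy, OpenCV 4.12 (cv2) and the standard library are available. Lean on these libraries where they do the work, as an engineer would, in place of code of your own. Each camera call takes 0.05 s, during which the arm holds its last target. There are 200 camera calls.

## Working session

There is one attempt and no reset: what is moved stays moved. The work goes in short steps, each a Python script; the robot and the scene stay as the last script left them, time stands still between calls to the robot, and variables do not carry over. Pictures are saved under pics/ and viewed, at most 10 in all, crops included, and the job is handed in when it is done.

```bash
ls; mkdir -p pics
cat > h.py <<'E'
import numpy as np, cv2
from cell import bot, imaging, nets
def w(cam,p):
    T=np.array(imaging.camera_params(cam)["T"]); return (T@np.r_[p,1])[:3]
def cloud(cam):
    im,d=imaging.camera(cam); P=imaging.camera_params(cam)
    f=200/np.tan(np.radians(P["fov_y"])/2); v,u=np.mgrid[:400,:640]
    x=(u-P["cx"])/f; y=(v-P["cy"])/f
    c=np.stack([x*d,-y*d,-d,np.ones_like(d)],-1)@np.array(P["T"]).T
    c=c[...,:3]; c[d==0]=np.nan
    return im,c
E
python3 - <<'E'
from h import *
for c in("top","side"):
    im,p=cloud(c); cv2.imwrite(f"pics/{c}0.png",im); np.save(f"{c}0.npy",p)
    print(c,imaging.camera_params(c))
    for t in["chest","lid","bolt","knob","tamper","cup","jug","syrup","jar","saucer_cup","portafilter"]:
        r=nets.boxes_of(c,t)[:2]; print(t,[(round(a["conf"],2),w(c,a["position"]).round()) for a in r])
E
```

```text
pics
top {'fov_y': 54.8713859774607, 'cx': 322.9581943593364, 'cy': 194.82726136962026, 'T': array([[-9.34938105e-03,  9.96752280e-01, -7.99842529e-02,
         4.55544190e+02],
       [-9.99830398e-01, -8.04902157e-03,  1.65646951e-02,
         1.11732467e+01],
       [ 1.58671026e-02,  8.01255570e-02,  9.96658482e-01,
         1.26045701e+03],
       [ 0.00000000e+00,  0.00000000e+00,  0.00000000e+00,
         1.00000000e+00]])}
chest [(0.95, array([535., -87., 154.]))]
lid [(0.81, array([ 533., -181.,  194.]))]
bolt [(0.73, array([523.,  23., 175.]))]
knob [(0.64, array([524.,  26., 178.]))]
tamper [(0.54, array([617., -20., 168.]))]
cup [(0.56, array([651.,  84., 163.])), (0.2, array([ 448., -488.,   51.]))]
jug [(0.89, array([ 447., -486.,   49.])), (0.4, array([653.,  83., 164.]))]
syrup [(0.69, array([544., 450., 159.]))]
jar [(0.6, array([416., 442., 114.]))]
saucer_cup [(0.65, array([678., 433.,  18.])), (0.65, array([ 448., -490.,   48.]))]
portafilter [(0.84, array([ 631., -492.,   34.]))]
side {'fov_y': 42.54080669600658, 'cx': 319.87571812768647, 'cy': 204.32232096823842
[... 301 characters left out ...]
0,  0.00000000e+00,
         1.00000000e+00]])}
chest [(0.66, array([ 485., -161.,  154.]))]
lid [(0.68, array([ 516., -194.,  187.]))]
bolt [(0.62, array([521.,  27., 180.])), (0.4, array([ 465., -474.,   53.]))]
knob [(0.67, array([519.,  22., 177.]))]
tamper [(0.8, array([619., -29., 167.])), (0.59, array([521.,  25., 178.]))]
cup [(0.71, array([644.,  83., 183.])), (0.64, array([403., 437.,  79.]))]
jug [(0.91, array([ 466., -474.,   54.])), (0.41, array([402., 439.,  80.]))]
syrup [(0.67, array([538., 445., 119.]))]
jar [(0.62, array([400., 437.,  77.])), (0.41, array([ 486., -159.,  152.]))]
saucer_cup [(0.6, array([670., 420.,  40.]))]
portafilter [(0.8, array([ 633., -492.,   29.]))]
```

View pics/top0.png

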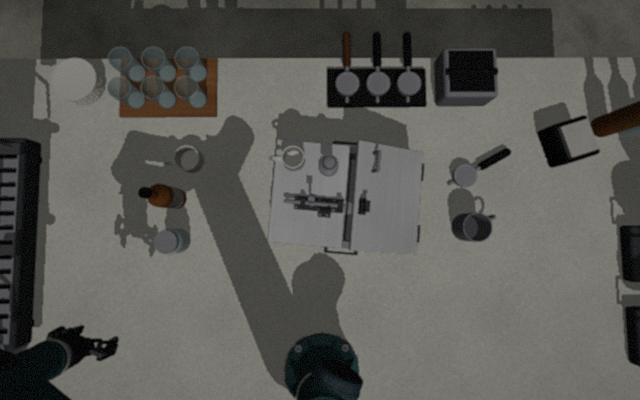

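View pics/side0.png

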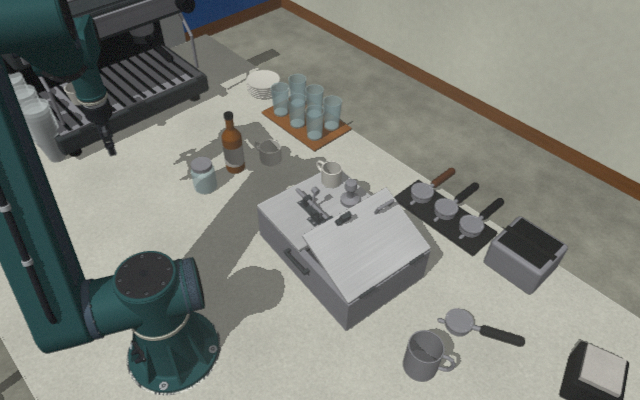

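The top view shows the chest roughly aligned with the world. The deck is at u 270–350 with the bolt at (315,205). The lid is at u 350–420, the cup at (292,157) and the tamper at (328,163). Next I fit the chest pose from depth.

Run:
```python
from h import *
p=np.load("top0.npy"); im=cv2.imread("pics/top0.png")
z=p[...,2]; m=np.zeros(z.shape,bool); m[130:260,262:430]=1
dk=m&(z>143)&(z<157)
n,l,s,_=cv2.connectedComponentsWithStats(dk.astype(np.uint8))
k=1+np.argmax(s[1:,4]); q=p[l==k]; print(len(q),q[:,2].mean())
q=q[:, :2].astype(np.float32)
print("deck rect",cv2.minAreaRect(q), np.round(cv2.boxPoints(cv2.minAreaRect(q))))
# edges: +y edge, -x and +x via percentile per strip
Y=[];X=[]
for x in range(430,670,8):
    a=q[(abs(q[:,0]-x)<4)]; 
    if len(a): Y.append((x,a[:,1].max()))
Y=np.array(Y); f=np.polyfit(Y[:,0],Y[:,1],1); print("+y edge slope",f, np.std(Y[:,1]-np.polyval(f,Y[:,0])))
# lid plane
ld=m&(z>158)&(z<260); cols=np.zeros_like(m); cols[:,362:418]=1
L=p[ld&cols]; A=np.c_[L[:,:2],np.ones(len(L))]
c=None; w_=np.ones(len(L),bool)
for i in range(5):
    c=np.linalg.lstsq(A[w_],L[w_,2],rcond=None)[0]; w_=abs(A@c-L[:,2])<4
print("lid plane",c,w_.sum(),"tilt",np.arctan(np.hypot(*c[:2])),"dir",np.degrees(np.arctan2(c[1],c[0])))
print("lid rect",np.round(cv2.boxPoints(cv2.minAreaRect(L[w_][:,:2].astype(np.float32)))))
for x in(450,500,550):
  print([ (round(float(p[v,u,1])),round(float(z[v,u]))) for v in [np.nanargmin(abs(p[:,390,0]-x))] for u in range(340,428,4)])
# bolt points
B=p[m&(z>160)&(p[...,0]<590)&(p[...,1]>-70)&(p[...,1]<110)]
np.save("B.npy",B); print(len(B))
cv2.imwrite("pics/top_crop.png",cv2.resize(im[135:260,260:430],None,fx=4.5,fy=4.5,interpolation=cv2.INTER_CUBIC))
s_=cv2.imread("pics/side0.png"); cv2.imwrite("pics/side_crop.png",cv2.resize(s_[150:270,250:410],None,fx=5,fy=5,interpolation=cv2.INTER_CUBIC))
```

```text
6380 149.99068244281284
deck rect ((552.6168212890625, 35.34419250488281), (214.06637573242188, 300.6817626953125), 84.67349243164062) [[393. -57.]
 [692. -85.]
 [712. 128.]
 [413. 156.]]
+y edge slope [-1.60168729e-01  2.26880116e+02] 14.590268496807713
lid plane [3.90323059e-02 4.10369896e-01 2.46969996e+02] 5178 tilt 0.39099797541435294 dir 84.56666119260805
lid rect [[ 375. -274.]
 [ 683. -282.]
 [ 687. -114.]
 [ 379. -106.]]
[(-55, 153), (-68, 137), (-88, 32), (-83, 230), (-94, 225), (-105, 222), (-116, 218), (-128, 213), (-139, 211), (-151, 202), (-163, 199), (-175, 194), (-187, 188), (-198, 186), (-212, 175), (-223, 176), (-236, 166), (-249, 162), (-262, 155), (-274, 153), (-327, -1), (-340, -1)]
[(-54, 184), (-76, 32), (-89, 30), (-84, 225), (-94, 228), (-104, 239), (-112, 256), (-123, 257), (-141, 206), (-152, 202), (-164, 200), (-175, 198), (-188, 188), (-200, 182), (-212, 181), (-225, 171), (-237, 170), (-249, 165), (-262, 161), (-275, 154), (-329, -4), (-341, 2)]
[(-57, 150), (-69, 147), (-81, 138), (-102, 33), (-95, 229), (-107, 221), (-118, 222), (-129, 214), (-141, 209), (-152, 209), (-164, 201), (-176, 197), (-189, 188), (-201, 186), (-213, 183), (-225, 177), (-237, 173), (-251, 166), (-263, 161), (-277, 152), (-329, 3), (-344, -1)]
378
```

View pics/top_crop.png

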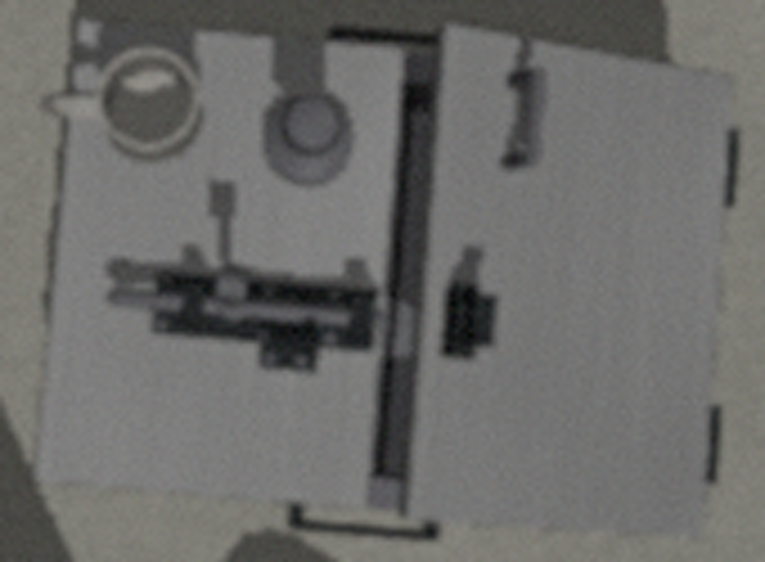

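View pics/side_crop.png

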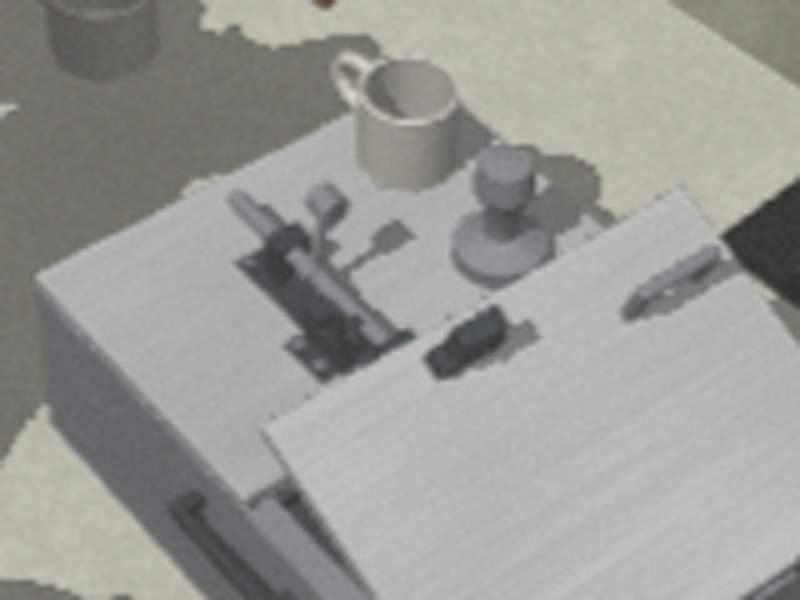

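The crops show the stem nearly upright at (232,285) in the top crop. The catch is a dark plate with two ear tips near (270,357) and (302,357), and the keeper is on the lid at (465,320). The tamper and cup are well to the +x side. The chest fits at about (542,-72) with a yaw of -5.4°.

```bash
cat >> h.py <<'E'
a=np.radians(-5.4); O=np.array([542.4,-72.2,0.])
C=np.array([[np.cos(a),-np.sin(a),0],[np.sin(a),np.cos(a),0],[0,0,1]])
def tow(p): return O+C@np.asarray(p,float)
def toc(p): return (np.asarray(p)-O)@C
RA=C@np.diag([1.,-1,-1]); RB=C@np.diag([-1.,1,-1])
E
python3 - <<'E'
from h import *
for cam in("top","side"):
    p=toc(np.load(cam+"0.npy")); p[...,2]-=150
    x,y,z=p[...,0],p[...,1],p[...,2]
    k=p[(abs(y-105)<25)&(abs(x+30)<45)&(z>40)&(z<75)]; print(cam,"knob",len(k),k.mean(0).round(1),k.min(0).round(1),k.max(0).round(1))
    c=p[(x<-42)&(x>-60)&(z>8)&(z<70)&(y>5)&(y<110)]; c=c[np.argsort(c[:,1])]; print("catch",c.round().astype(int).tolist())
    r=p[(abs(x+30)<8)&(z>24)&(z<32)&(y>0)&(y<150)]; print("rod",r.mean(0).round(1),r.min(0).round(),r.max(0).round())
o=bot.get_obs(); print(o["ee_rot"],o["clock"],o["force"])
for P in([-100,-25,260],[-30,105,212],[-80,55,160]):
    print([None if s is None else np.round(s,2).tolist() for s in (bot.solve_ik(tow(P),R) for R in(RA,RB))])
E
```

```text
top knob 8 [-26.1  97.   60. ] [-30.2  89.8  40.6] [ -9.6 107.2  74.6]
catch [[-42, 12, 36], [-42, 14, 34], [-42, 17, 32], [-42, 20, 27], [-42, 22, 24], [-51, 42, 46], [-52, 44, 11], [-51, 45, 46], [-51, 48, 49], [-48, 48, 46], [-51, 50, 48], [-49, 51, 45], [-50, 52, 18], [-51, 55, 24], [-51, 58, 21], [-51, 61, 20], [-49, 61, 23], [-52, 64, 23], [-49, 64, 25], [-52, 67, 24], [-49, 67, 25], [-52, 70, 27], [-49, 70, 28], [-52, 72, 20], [-50, 73, 28], [-43, 73, 9], [-52, 75, 11], [-50, 75, 28]]
rod [-30.7  78.2  28.5] [-38.   3.  24.] [-25. 150.  32.]
side knob 38 [-24.5  93.7  60.2] [-32.5  88.3  40.6] [-12.6 103.4  74.6]
catch [[-42, 15, 35], [-45, 15, 31], [-44, 17, 37], [-43, 18, 32], [-53, 38, 34], [-51, 39, 10], [-51, 39, 18], [-51, 39, 27], [-51, 39, 23], [-51, 39, 14], [-54, 40, 41], [-54, 40, 15], [-54, 40, 45], [-51, 41, 38], [-54, 41, 32], [-54, 41, 36], [-54, 41, 52], [-53, 42, 17], [-49, 42, 32], [-50, 42, 45], [-52, 43, 20], [-52, 43, 46], [-52, 43, 24], [-55, 44, 34], [-48, 44, 37], [-54, 45, 41], [-53, 46, 9], [-53, 46, 13], [-53, 47, 43], [-52, 47, 16], [-52, 47, 25], [
[... 313 characters left out ...]
-54, 64, 11], [-53, 66, 26], [-56, 66, 20], [-48, 67, 22], [-51, 68, 27], [-54, 69, 29], [-52, 72, 16], [-51, 72, 19], [-55, 72, 13], [-51, 73, 27], [-53, 75, 14], [-53, 75, 22], [-52, 77, 24], [-51, 77, 15]]
rod [-32.   84.4  28.3] [-38.  16.  24.] [-22. 150.  32.]
[[-9.50240280e-01  3.11517908e-01 -5.20906344e-05]
 [ 3.11517912e-01  9.50240275e-01 -1.01991746e-04]
 [ 1.77263635e-05 -1.13143831e-04 -9.99999993e-01]] 1.2 [-0.25326872 -0.07782651 -0.05745474]
[[-0.35, 0.07, 1.72, -0.0, 1.35, 1.31], [-0.35, 0.07, 1.72, -0.0, 1.35, -1.83]]
[[-0.06, 0.23, 1.65, -0.0, 1.26, 1.6], [-0.06, 0.23, 1.65, -0.0, 1.26, -1.54]]
[[-0.17, 0.21, 1.83, -0.0, 1.11, 1.5], [-0.17, 0.21, 1.83, -0.0, 1.11, -1.65]]
```

Run:
```python
from h import *
o=bot.get_obs(); p=o["eef_pos"]
bot.servo_line([p[0],p[1],350],vel=300)
bot.gripper_to(0,40)
bot.movep(tow([-100,-28,300]),RA)
print(bot.get_obs()["clock"])
bot.servo_line(tow([-100,-28,242]),vel=200)
f=bot.servo_line(tow([-100,-24,144]),vel=60,until_force=14); o=bot.get_obs(); print(f,toc(o["eef_pos"]),o["force"])
bot.sleep(.3)
bot.servo_line(tow([-100,-28,290]),vel=250)
for cam in("top","side"):
    im,p=cloud(cam); cv2.imwrite(f"pics/{cam}1.png",im); p=toc(p); p[...,2]-=150
    x,y,z=p[...,0],p[...,1],p[...,2]
    k=p[(abs(y-98)<25)&(abs(x+30)<45)&(z>55)&(z<95)]; print(cam,len(k),k.mean(0).round(1),np.percentile(k,[3,50,97],axis=0).round(1))
    print(k.round().astype(int).tolist())
    L=p[(abs(x+110)<15)&(y<-60)&(y>-200)&(z<80)&(z>-30)]; print("lid",np.polyfit(L[:,1],L[:,2],1))
print(bot.get_obs()["clock"])
```

```text
5.1583
False [-99.80714759 -24.16059665 144.19027549] [0.67446959 0.99731721 0.66615659]
top 47 [-19.1  97.8  80. ] [[-27.6  89.6  74.3]
 [-19.1  97.5  80.8]
 [-10.3 105.7  85. ]]
[[-11, 106, 74], [-11, 103, 80], [-11, 100, 76], [-11, 98, 78], [-10, 95, 76], [-10, 92, 77], [-10, 90, 75], [-14, 105, 82], [-14, 103, 81], [-14, 100, 83], [-14, 97, 81], [-13, 95, 77], [-13, 92, 78], [-13, 89, 79], [-17, 105, 80], [-17, 103, 82], [-17, 100, 81], [-17, 97, 85], [-16, 95, 81], [-16, 92, 82], [-16, 89, 80], [-20, 105, 86], [-19, 102, 80], [-19, 100, 81], [-19, 97, 82], [-19, 94, 79], [-19, 92, 83], [-23, 105, 84], [-22, 102, 84], [-22, 99, 82], [-22, 97, 84], [-22, 94, 82], [-21, 91, 82], [-25, 104, 82], [-25, 102, 82], [-24, 99, 77], [-24, 97, 82], [-24, 94, 82], [-24, 91, 82], [-28, 107, 75], [-27, 104, 77], [-27, 102, 78], [-27, 99, 74], [-27, 96, 80], [-27, 94, 78], [-26, 91, 78], [-29, 91, 73]]Traceback (most recent call last):
  File "<stdin>", line 16, in <module>
    raise TypeError("expected non-empty vector for x")
TypeError: expected non-empty vector for x
```

Run:
```python
from h import *
o=bot.get_obs(); print(toc(o["eef_pos"]),o["force"],o["clock"])
for cam in("top","side"):
    im,p=cloud(cam); p=toc(p); p[...,2]-=150
    x,y,z=p[...,0],p[...,1],p[...,2]
    L=p[(x>-20)&(x<60)&(y<-60)&(y>-190)&(z<120)&(z>-30)]; print(cam,len(L),len(L) and np.polyfit(L[:,1],L[:,2],1))
    if cam=="side": cv2.imwrite("pics/s2.png",cv2.resize(im[110:310,200:460],None,fx=3,fy=3))
```

```text
[-101.31607487  -27.63357176  288.21581925] [ 0.63082778 -0.77935372 -0.39599526] 8.4667
top 1152 [ 0.16082988 34.52686586]
side 1166 [ 0.16141765 34.68101552]
```

View pics/s2.png

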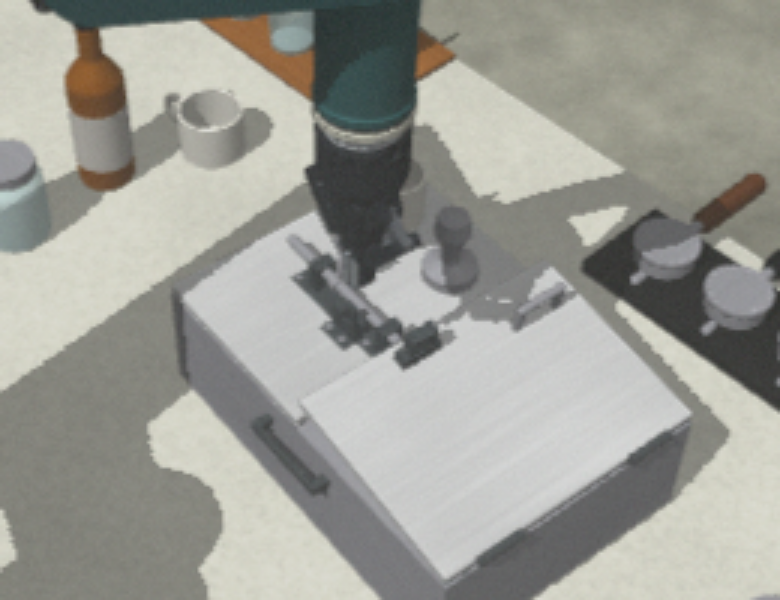

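The lid is still about 0.16 rad open: its edge stands raised at (300,405)–(560,270). I check the gripper and press again with a force log.

Run:
```python
from h import *
print(bot.get_obs()["gripper_width"])
bot.servo_line(tow([-100,-45,200]),vel=200)
for z in range(190,143,-6):
    f=bot.servo_line(tow([-100,-45,z]),vel=60,until_force=12); o=bot.get_obs()
    print(f,toc(o["eef_pos"]).round(1),o["force"].round(1))
    if f: break
im,p=cloud("side"); p=toc(p); p[...,2]-=150
x,y,z=p[...,0],p[...,1],p[...,2]
L=p[(x>-20)&(x<60)&(y<-60)&(y>-190)&(z<120)&(z>-30)]; print(len(L),len(L) and np.polyfit(L[:,1],L[:,2],1),o["clock"])
cv2.imwrite("pics/s3.png",cv2.resize(im[110:310,200:460],None,fx=3,fy=3))
```

```text
-0.06254244573845746
False [-99.9 -44.9 190.2] [-0.4 -0.1 -0.7]
False [-100.3  -44.9  183.8] [ 0.   0.2 -0.4]
False [-100.4  -44.9  177.6] [-0.3 -0.5  0.1]
False [-100.4  -44.9  171.5] [-0.7 -0.1  0. ]
False [-100.4  -44.9  165.6] [0.7 0.2 0.2]
False [-100.4  -44.9  159.6] [ 0.4 -0.1  0.1]
False [-100.4  -44.9  153.6] [-0.1  0.9 -0.1]
False [-100.4  -44.9  147.6] [-0.9  0.1 -0.2]
1168 [ 0.16276561 34.81720547] 11.2417
```

View pics/s3.png

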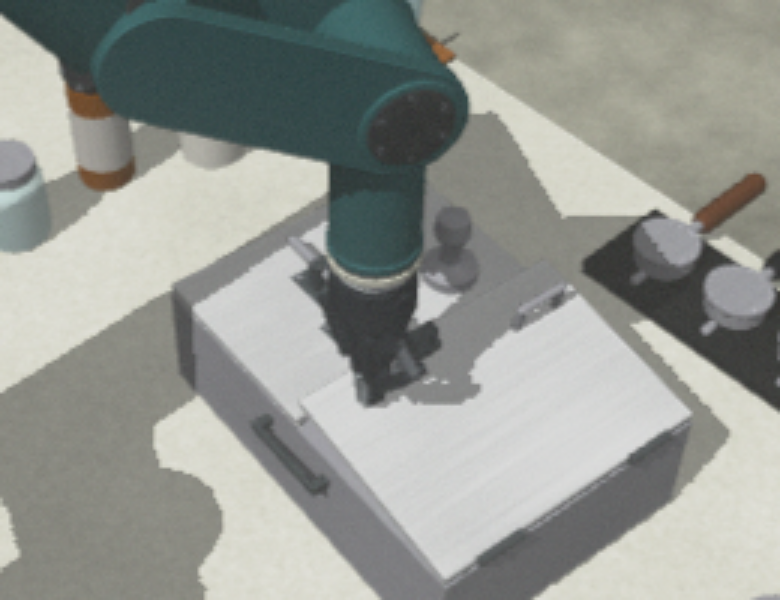

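The fingertips stand at about (370,400). They are still clear of the raised lid although the reported TCP z is 147. I locate the true tip in the depth clouds.

Run:
```python
from h import *
o=bot.get_obs(); print(toc(o["eef_pos"]).round(1),o["joint_positions"],o["ee_rot"].round(3))
im,p=cloud("side"); p=toc(p); x,y,z=p[...,0],p[...,1],p[...,2]
lid=150+np.tan(.1628)*(y+214)
g=(im.max(-1)<75)&(z>lid+4)&(y<30)&(x<-40)&(x>-160)&(z<330)
n,l,s,_=cv2.connectedComponentsWithStats(g.astype(np.uint8)); 
q=p[l==1+np.argmax(s[1:,4])]
for zz in range(170,300,10):
    b=q[(z:=q[:,2])>=zz]; b=b[b[:,2]<zz+10]
    if len(b): print(zz,len(b),b.min(0).round(),b.max(0).round())
cv2.imwrite("pics/s4.png",cv2.resize(im[190:260,290:370],None,fx=7,fy=7,interpolation=cv2.INTER_CUBIC))
```

```text
[-100.2  -44.9  147.8] [-3.93717921e-01  1.97728963e-01  1.87447720e+00 -1.24553255e-05
  1.06993383e+00  1.27133546e+00] [[ 0.996 -0.094 -0.001]
 [-0.094 -0.996  0.   ]
 [-0.001 -0.    -1.   ]]
190 5 [-107.  -59.  193.] [-40. -36. 200.]
200 12 [-107.  -59.  201.] [-44. -32. 209.]
210 13 [-109.  -59.  211.] [-41. -28. 220.]
220 4 [-108.  -59.  221.] [-43. -34. 222.]
230 31 [-115.  -74.  231.] [-92. -20. 240.]
240 39 [-116.  -82.  240.] [-90.  -4. 249.]
250 52 [-120.  -92.  250.] [-91.  -2. 260.]
260 50 [-119. -102.  261.] [-108.    8.  270.]
270 46 [-121. -105.  271.] [-108.   13.  280.]
280 43 [-122. -108.  280.] [-108.  -27.  290.]
290 39 [-122.  -87.  290.] [-91. -55. 300.]
```

View pics/s4.png

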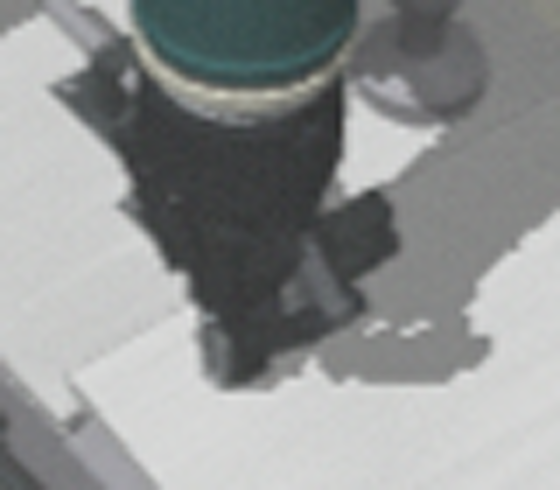

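Run:
```python
from h import *
im,P=cloud("side"); p=toc(P)
lid=150+np.tan(.1628)*(p[...,1]+214)
for u in range(320,331,2):
    print(u,[(v,int(im[v,u].max()),*p[v,u].round().astype(int).tolist(),int(p[v,u,2]-lid[v,u])) for v in range(236,250,2)])
o=bot.get_obs(); print(o["joint_efforts"].round(1),o["force"].round(2))
im,P=cloud("top"); p=toc(P)
# top cam lid angle + body
x,y,z=p[...,0],p[...,1],p[...,2]
L=p[(x>0)&(x<60)&(y<-60)&(y>-190)&(z<300)&(z>120)]; print(np.polyfit(L[:,1],L[:,2],1))
print(bot.get_obs()["clock"])
```

```text
320 [(236, 90, -111, -46, 222, 44), (238, 106, -110, -46, 213, 35), (240, 107, -111, -46, 206, 27), (242, 106, -110, -46, 196, 18), (244, 180, -112, -49, 193, 15), (246, 214, -110, -46, 180, 2), (248, 215, -114, -51, 178, 1)]
322 [(236, 68, -112, -56, 232, 56), (238, 101, -108, -51, 217, 40), (240, 97, -108, -52, 209, 32), (242, 97, -108, -52, 202, 24), (244, 101, -108, -53, 193, 16), (246, 214, -103, -46, 174, -3), (248, 215, -108, -53, 176, 0)]
324 [(236, 63, -108, -59, 233, 57), (238, 61, -108, -59, 224, 48), (240, 65, -109, -61, 218, 42), (242, 64, -106, -57, 204, 28), (244, 81, -105, -56, 194, 18), (246, 215, -98, -49, 173, -3), (248, 214, -105, -57, 177, 1)]
326 [(236, 65, -111, -71, 246, 72), (238, 67, -114, -75, 244, 70), (240, 63, -111, -72, 231, 57), (242, 64, -97, -56, 197, 20), (244, 135, -95, -53, 184, 7), (246, 214, -95, -53, 175, -1), (248, 215, -100, -60, 177, 1)]
328 [(236, 64, -113, -82, 259, 87), (238, 64, -113, -81, 249, 77), (240, 78, -110, -79, 237, 65), (242, 106, -80, -44, 172, -5), (244, 137, -88, -54, 179, 2), (246, 212, -90, -56, 174, -1), (248, 209, -95, -62, 176, 0)]
330 [(236, 65, -113, -89, 265, 94), (238, 65, -113, -90, 258, 87), (240, 117, -72, -43, 174, -3), (242, 137, -80, -52, 180, 3), (244, 194, -84, -56, 179, 2), (246, 211, -86, -59, 174, -1), (248, 211, -90, -65, 175, 0)]
[ -0.  -37.6 -23.8  -0.    0.   -0. ] [ 0.8  -1.38  0.5 ]
[1.65861017e-01 1.85201536e+02]
11.4417
```

The tip is really about 40 mm higher than reported, with x and y correct. I press the lid by contact and take the z offset from that.

Run:
```python
from h import *
f=bot.servo_line(tow([-100,-32,122]),vel=60,until_force=14); o=bot.get_obs(); print(f,toc(o["eef_pos"]).round(1),o["force"].round(1))
if not f:
    f=bot.servo_line(tow([-100,-32,98]),vel=40,until_force=14); o=bot.get_obs(); print(f,toc(o["eef_pos"]).round(1),o["force"].round(1))
bot.sleep(.25); print(toc(bot.get_obs()["eef_pos"]).round(1),bot.get_obs()["force"].round(1))
im,p=cloud("side"); p=toc(p); p[...,2]-=150
x,y,z=p[...,0],p[...,1],p[...,2]
L=p[(x>-20)&(x<60)&(y<-60)&(y>-190)&(z<120)&(z>-30)]; print(len(L),np.polyfit(L[:,1],L[:,2],1),bot.get_obs()["clock"])
```

```text
False [-100.4  -31.6  121.6] [ 1.2 -0.2  0.2]
True [-99.4 -32.  111.5] [-1.9  0.9  9.6]
[-99.4 -32.  111.5] [-2.4  0.2  9.5]
1056 [-0.00116098 -0.67644684] 12.7667
```

The lid is shut (slope about 0) and the z offset is 38.5 mm. Now I pinch the knob.

```bash
cat >> h.py <<'E'
DZ=38.5
def tip(p): return tow([p[0],p[1],p[2]-DZ])   # true tip in chest frame -> command
def kn(th,y,d=16): return tip([-30-50*np.sin(th),y,174+50*np.cos(th)-d])
def st(tag):
    o=bot.get_obs(); c=toc(o["eef_pos"]); c[2]+=DZ
    print(tag,c.round(1),"F",(o["force"]@C).round(1),"w",round(o["gripper_width"],1),"gf",round(o["gripper_force"],1),"t",o["clock"])
E
python3 - <<'E'
from h import *
bot.servo_line(tip([-100,-32,200]),vel=250)
bot.gripper_to(50,25)
bot.movep(tip([-19,96,265]),RA)
bot.servo_line(kn(-.22,96),vel=120,until_force=6); st("down")
bot.gripper_to(10,25); st("pinch")
im,p=cloud("side"); cv2.imwrite("pics/s5.png",cv2.resize(im[110:310,200:460],None,fx=3,fy=3))
E
```

```text
down [-19.2  95.3 206.8] F [-0.3  0.8 -0.7] w 50.2 gf 0.0 t 14.9833
pinch [-18.3  96.1 207.7] F [-0.7 -1.2  5. ] w 17.3 gf 29.4 t 15.3667
```

View pics/s5.png

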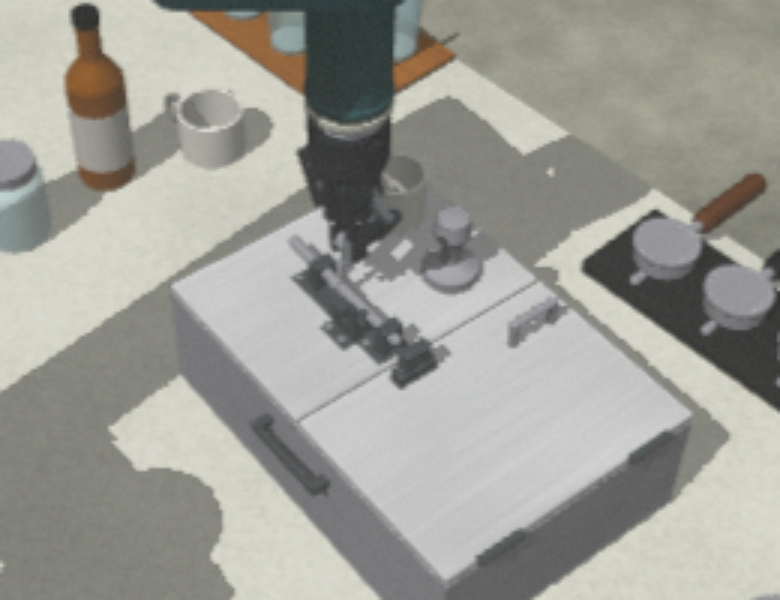

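The lid is flush and shut, and the gripper holds the knob (width 17.3) at about (345,235). Now I lean the handle to 0.95 and slide, feeling for the tall ear.

Run:
```python
from h import *
for th in np.arange(-.1,.96,.15):
    if bot.servo_line(kn(th,96.1),vel=60,until_force=12): st("stop"); break
st("lean %.2f"%th)
f=bot.servo_line(kn(th,68),vel=50,until_force=8); st(f)
if not f:
    for y in np.arange(67,43,-1):
        f=bot.servo_line(kn(th,y),vel=15); o=bot.get_obs()
        F=(o["force"]@C)[1]
        st("y%.0f"%y)
        if F>7: break
```

```text
lean 0.95 [-71.5  96.1 186.9] F [ 0.1 -0.1  4.3] w 17.5 gf 34.4 t 17.5917
False [-71.5  67.6 186.9] F [-1.6 -0.1  6.1] w 16.8 gf 34.4 t 18.3
y67 [-71.5  67.  186.9] F [-1.1  1.2  5.3] w 17.4 gf 34.4 t 18.55
y66 [-71.4  66.1 186.9] F [-1.3  1.9  5.6] w 17.8 gf 34.4 t 18.8
y65 [-71.5  65.2 186.9] F [-0.6  1.7  4.9] w 17.1 gf 34.4 t 19.05
y64 [-71.5  64.2 186.9] F [-1.3  2.5  5.2] w 17.2 gf 34.4 t 19.3
y63 [-71.5  63.2 186.9] F [-1.9  2.9  5.6] w 17.6 gf 34.4 t 19.55
y62 [-71.5  62.2 186.9] F [-1.1  2.1  4.9] w 17.2 gf 34.4 t 19.8
y61 [-71.5  61.2 186.9] F [-1.5  2.3  5.4] w 17.1 gf 34.4 t 20.05
y60 [-71.5  60.2 186.9] F [-1.2  2.1  5.6] w 17.4 gf 34.4 t 20.3
y59 [-71.4  59.2 186.9] F [-1.   1.2  4.3] w 17.5 gf 34.4 t 20.55
y58 [-71.5  58.2 186.9] F [-1.8  2.   5.9] w 17.7 gf 34.4 t 20.8
y57 [-71.4  57.2 186.9] F [-0.9  2.3  5.3] w 17.3 gf 34.4 t 21.05
y56 [-71.5  56.2 186.9] F [-0.8  1.   4.5] w 17.6 gf 34.4 t 21.3
y55 [-71.4  55.2 186.9] F [-1.   1.8  5.8] w 17.5 gf 34.4 t 21.55
y54 [-71.5  54.2 186.9] F [-1.   1.9  4.9] w 17.4 gf 34.4 t 21.8
y53 [-71.4  53.5 186.9] F [-1.5  3.5  5.1] w 17.7 gf 34.4 t 22.05
y52 [-71.5  53.3 186.9] F [-0.5  5.9  5.6] w 17.4 gf 34.4 t 22.3
y51 [-71.4  53.1 186.9] F [-0.1  9.5  5.5] w 17.6 gf 34.4 t 22.55
```

Run:
```python
from h import *
bot.servo_line(kn(.95,55.2),vel=15); st("back")
for th in np.arange(1.02,1.64,.06):
    f=bot.servo_line(kn(th,55.2),vel=30,until_force=9); st("%.2f %s"%(th,f))
    if f: break
im,p=cloud("side"); cv2.imwrite("pics/s6.png",cv2.resize(im[160:270,260:400],None,fx=5,fy=5))
```

```text
back [-71.5  54.8 186.9] F [-2.1 -0.8  4.6] w 17.3 gf 34.4 t 22.9833
1.02 False [-73.3  54.8 184.2] F [-1.6 -0.9  5.6] w 17.4 gf 35.4 t 23.25
1.08 False [-74.8  54.8 181.6] F [-1.4  1.2  6.1] w 17.4 gf 36.2 t 23.5
1.14 False [-76.1  54.8 178.9] F [-2.2  0.   6.1] w 17.4 gf 37.0 t 23.75
1.20 False [-77.4  54.8 176. ] F [-1.6 -0.8  5.4] w 17.6 gf 37.8 t 24.0
1.26 False [-78.5  54.8 173.1] F [-2.6  0.2  5.4] w 17.3 gf 38.6 t 24.25
1.32 False [-79.5  54.8 170.2] F [-2.1 -0.5  5.3] w 17.3 gf 39.4 t 24.5
1.38 False [-80.2  54.8 167.3] F [-2.5  0.2  6.6] w 17.4 gf 40.3 t 24.75
1.44 False [-80.9  54.8 164.3] F [-1.4 -1.2  5.8] w 17.5 gf 41.0 t 25.0
1.50 False [-81.3  54.8 161.2] F [-2.9 -1.5  6. ] w 17.5 gf 41.8 t 25.25
1.56 False [-81.5  54.8 158.2] F [-2.4 -0.5  5.2] w 17.3 gf 42.6 t 25.5
1.62 False [-81.6  54.8 155.1] F [-2.9  0.4  5.1] w 17.2 gf 43.2 t 25.75
```

View pics/s6.png

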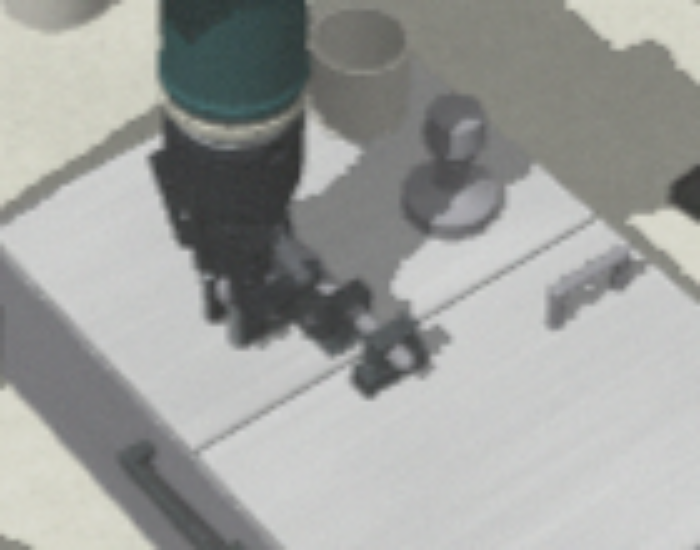

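The rod is through the keeper at (395,355), and the knob is held low beside the catch. I press gently until the floor is felt, release, back away and check.

Run:
```python
from h import *
for z in(154,153,152):
    f=bot.servo_line(tip([-81,55.2,z]),vel=15,until_force=7); st(f)
    if f or bot.get_obs()["force"][2]>11: break
bot.gripper_to(45); st("open")
bot.servo_line(tip([-81,55.2,260]),vel=150)
bot.movep(tip([-200,130,320]),RA)
for cam in("top","side"):
    im,p=cloud(cam); cv2.imwrite(f"pics/{cam}7.png",cv2.resize(im[160:270,260:400],None,fx=5,fy=5))
    p=toc(p); p[...,2]-=150; x,y,z=p[...,0],p[...,1],p[...,2]
    k=p[(abs(y-55)<14)&(x<-62)&(x>-100)&(z>8)&(z<90)]; print(cam,len(k),np.percentile(k,[3,50,97],axis=0).round(1).tolist())
    L=p[(x>-20)&(x<60)&(y<-60)&(y>-190)&(abs(z)<100)]; print(np.polyfit(L[:,1],L[:,2],1))
st("end")
```

```text
False [-81.6  54.8 153.9] F [-2.  -1.2  5. ] w 17.6 gf 43.4 t 26.075
False [-81.6  54.8 152.9] F [-2.4 -0.3  5.5] w 17.4 gf 43.6 t 26.325
False [-81.5  54.8 152. ] F [-1.7 -1.6  6.9] w 17.2 gf 43.8 t 26.575
open [-81.2  55.2 151.7] F [-0.  -0.4 -0. ] w 44.8 gf 0.0 t 26.9583
top 55 [[-88.0, 47.7, 29.2], [-77.3, 56.3, 37.0], [-64.2, 64.5, 41.4]]
[-0.00079835 -0.369032  ]
side 60 [[-91.2, 43.5, 23.7], [-81.7, 50.2, 34.7], [-66.0, 62.1, 40.6]]
[-7.77182817e-05 -4.65243278e-01]
end [-199.3  129.6  319.3] F [-0.  -0.1  0.5] w 45.4 gf 0.0 t 28.5833
```

View pics/side7.png

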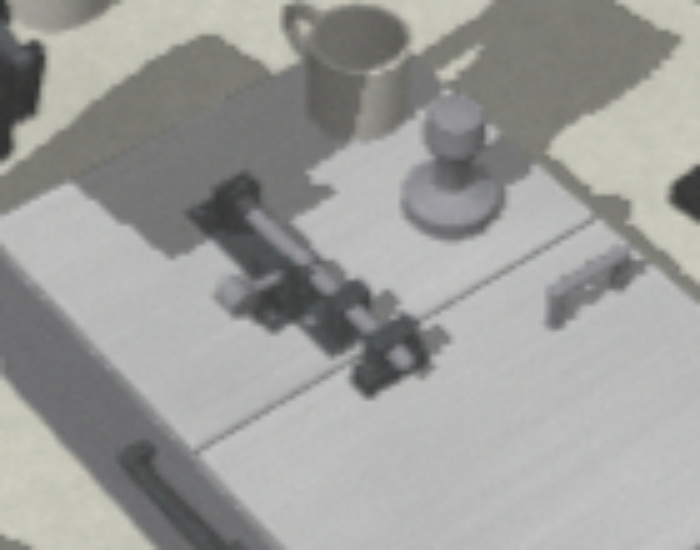

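The handle lies down beside the catch with the knob at (235,295), but its top reads 37–41 mm against 34 when fully home. I nudge it down with closed fingertips.

Run:
```python
from h import *
bot.gripper_to(0,40)
bot.movep(tip([-84,55,250]),RA)
bot.servo_line(tip([-84,55,200]),vel=150)
f=bot.servo_line(tip([-84,55,176]),vel=25,until_force=9); st(f)
bot.sleep(.3); st("hold")
bot.servo_line(tip([-84,55,250]),vel=150)
bot.movep(tip([-200,130,320]),RA)
for cam in("top","side"):
    im,p=cloud(cam)
    p=toc(p); p[...,2]-=150; x,y,z=p[...,0],p[...,1],p[...,2]
    k=p[(abs(y-55)<14)&(x<-62)&(x>-100)&(z>8)&(z<90)]; print(cam,len(k),np.percentile(k,[3,50,97],axis=0).round(1).tolist())
st("end")
```

```text
True [-84.7  55.  181.4] F [-1.   0.3  5.6] w -0.1 gf 2.9 t 30.95
hold [-84.6  55.  181.6] F [-0.9  0.4  6.3] w -0.2 gf 2.8 t 31.25
top 56 [[-88.9, 47.5, 22.7], [-78.7, 56.1, 30.0], [-64.1, 64.5, 34.4]]
side 61 [[-90.9, 44.9, 14.8], [-82.9, 51.6, 27.9], [-64.7, 62.9, 35.2]]
end [-199.1  129.4  319. ] F [ 0.5 -0.5 -0.5] w 0.2 gf 0.0 t 32.625
```

Run:
```python
from h import *
im,p=cloud("side"); p=toc(p); p[...,2]-=150; x,y,z=p[...,0],p[...,1],p[...,2]
L=p[(x>-20)&(x<60)&(y<-60)&(y>-190)&(abs(z)<100)]; s=np.polyfit(L[:,1],L[:,2],1)[0]; print(s)
if abs(s)<.01: print(bot.close_job())
```

```text
-0.002516955153549947
the job is handed in; nothing more can be done
None
```

The job is handed in: the lid reads shut, the bolt is across through the keeper at about 50 mm, and the handle is pressed down to the notch floor and released. The robot stood clear at hand-in at about 33 s, and no judging result came back. In the last pictures the cup and tamper were where they started; I did not re-measure the other bystanders.

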